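# Nest the washed blending cups and funnel

### The arm

A 7-joint arm with a two-finger parallel gripper is mounted at the origin on the work surface. World frame = base frame: x ahead of the robot, y to its left, z up, the work surface at z = 0. Lengths are in m, angles in rad, forces in N, time in s.
With the tool pointing down it reaches from about 0.35 to 0.9 m from the base axis. Payload 7.2 kg.
Tool frame: the origin (TCP) lies midway between the tips of the shut fingers; the grasp point (between the pads) lies 19 mm behind it (ctrl.tcp_to_grasp is the distance from the TCP to the grasp point, in m); z points along the fingers, y is the line along which they close (so a half turn about z gives the same grasp; the last joint's range is limited). The gripper opens to 88 mm and grips with 3 to 60 N. Pads are 20 mm wide; open, the fingers measure 115 mm over their backs; the gripper's body (75 mm by 178 mm) begins 61 mm behind the grasp point.
Start: joints at [1.222, 0.411, -0.013, 1.596, 0.006, 1.134, -0.082], TCP at [0.173, -0.601, 0.223] pointing down, gripper open.
Joint ranges: [-2.95, 2.95], [-0.29, 1.99], [-1.47, 1.44], [0.14, 2.54], [-1.03, 4.17], [0.13, 1.85], [-2.86, 2.86]. Speed limits (rad/s): [2.39, 2.39, 3.01, 3.01, 3.14, 3.14, 3.14].

### API

Orientations are given as a unit quaternion [w, x, y, z].
In Python, from bench import ctrl gives the robot as it stands.
- The arm moves only by the shell command python3 nudge.py [FORCE], which reads ROWS from standard input. ROWS is one flat JSON list of numbers that holds 1 to 10 rows one after another, with no inner brackets; each row has 7 numbers: dx, dy, dz in units of 5 mm, then a rotation vector rx, ry, rz in units of 0.05 rad, then the opening from 0.0 (shut) to 1.0 (fully open); each row is the pose to reach, as a shift and turn from the pose commanded when the command began, along the tool's axes at that moment; what a row does not reach only later rows make up. A row lasts 1/10 s, in which the tool goes at most 0.05 m and 0.15 rad, less where a joint would pass 70% of its speed; a pose out of reach is approached as far as the arm can. The fingers move at their own pace and stop on an object; FORCE is the grip in N (left out, the last holds). Time passes only in rows, so rows that do not move let the fingers close. It prints the time, the measured TCP pose, the force, the opening and the grip force at its end. Input that does not fit is refused with a message, and nothing moves.
- ctrl.state(): the state, without advancing time (a new reading comes with each control period).
- ctrl.grab_frame(name): name is "side" or "top" or "wrist"; returns (picture, depth): 400x640x3 uint8, red, green, blue; 400x640 float32, m along the optical axis (not along the pixel's ray), 0 where there is no reading.
- ctrl.camera_info(name): a dict with "fx", "fy", "cx", "cy" (pixels), "R" (3x3) and "t" (3): a world point X has camera coordinates R X + t; the wrist camera has in their place "tool_from_camera" (4x4, takes a point from camera to tool coordinates, whose origin is the TCP and whose axes are the flange's). Camera axes: x right, y down, z forward; pixel columns grow to the right and rows downward; lengths in m; the calibration is good to about 2 mm. A picture is of the moment at which its call begins: read the wrist's pose just before it. camera_info takes no time and is no camera call.
- ctrl.hand_in(): hands the job in; it is judged then, once.
The state is a dict: "clock": time; "joints": joint angles; "dq": joint speeds; "tau": joint torques, N m; "eef_pos": TCP position; "tool_rot": TCP orientation; "wrist_force": force on the tool from outside, world axes, zero at the start; "wrist_torque": the same for the moment, N m; "grip_width": opening from 0.0 (shut) to 1.0 (fully open); "grip_force": force on a finger pad.
Only numpy, scipy, OpenCV 4.12 (cv2) and the standard library are available. Lean on these libraries where they do the work, as an engineer would, in place of code of your own. Each camera call takes 0.05 s, during which the arm holds its last target. There are 200 camera calls.

### The job

The washed blending cups and the funnel stand mouth-down about the table. Nest them, mouth-down as they are, in the middle of the round cork mat: first the smallest cup, then the middle one over it, then the large one over both, and last the steel funnel, spout up, as a level cap over the large cup. Set each down gently rather than dropping it, and leave the coffee jar and the two dropper bottles where they stand.

Things in the scene. Friction and masses are not known exactly. Their poses are not given: they have to be found in the camera images.
- cup_small: the smallest of three plain white tapered ceramic cups, standing mouth-down, 50 mm high, outer diameter 40 mm at the mouth (below), 29 mm at the flat closed base (above); wall 3 mm, base 4 mm. Origin: centre of the mouth, at its lower edge; z up towards the base; yaw means nothing. Weighs about 60 g
- cup_middle: the middle of three plain white tapered ceramic cups, standing mouth-down, 62 mm high, outer diameter 56 mm at the mouth (below), 44 mm at the flat closed base (above); wall 3 mm, base 4 mm. Origin: centre of the mouth, at its lower edge; z up towards the base; yaw means nothing. Weighs about 110 g. Over the smallest cup it has 5 mm to spare all round
- cup_large: the largest of three plain white tapered ceramic cups, standing mouth-down, 75 mm high, outer diameter 72 mm at the mouth (below), 58 mm at the flat closed base (above); wall 3 mm, base 4 mm. Origin: centre of the mouth, at its lower edge; z up towards the base; yaw means nothing. Weighs about 180 g. Over the middle cup it has 5 mm to spare all round
- funnel: a steel funnel standing mouth-down, spout up, 66 mm high, about 80 g: collar of outer diameter 76, inner 72 mm up to 14 mm height, a cone, then a straight spout of diameter 14 mm from 34 to 66 mm, to pinch it by. Origin: centre of the mouth (lower edge); z up the spout; yaw means nothing. Capping the large cup, its collar surrounds the cup base and its mouth rests about 57 mm above the cup mouth
- mat: a round cork mat lying fixed on the table, diameter 130 mm, 6 mm thick. Origin: centre of its underside, so its top is 6 mm above the origin
- coffee_jar: bystander: a round open glass jar full of coffee beans, diameter 68 mm, 62 mm high; origin: centre of its underside, z up
- dropper_a: bystander: a small glass dropper bottle with a white cap, diameter 29 mm, 80 mm high, to the left (+y); origin: centre of its underside, z up
- dropper_b: bystander: another such dropper bottle, diameter 29 mm, 80 mm high, to the right (-y); origin: centre of its underside, z up

How it is judged:
By the outcome, as a careful person would: the job done as asked, in the order asked, and still so for the second after the job is handed in, with the robot touching nothing.
It also fails if it takes over 118 s, if anything falls off the work surface, if the arm or the gripper's body presses on something with over 40 N, if the wrist force passes 120 N, or if a joint passes its speed limit or range.

## Working session

There is one attempt and no reset: what is moved stays moved. The work goes in short steps, Python scripts to look and compute and a shell command to move; the robot and the scene stay as the last step left them, time stands still between calls to the robot, and variables do not carry over. Pictures are saved under pics/ and viewed, at most 14 in all, crops included, and the job is handed in when it is done.

```bash
ls; mkdir -p pics; python3 - <<'E'
from bench import ctrl
import cv2
s=ctrl.state()
for k in("clock","eef_pos","tool_rot","grip_width","wrist_force"):print(k,s[k])
for n in("side","top"):
    p,d=ctrl.grab_frame(n);cv2.imwrite(f"pics/{n}0.png",p[:,:,::-1])
    print(n,ctrl.camera_info(n),(d>0).mean())
print(ctrl.camera_info("wrist"))
E
```

```text
bench.py
nudge.py
pics
clock 0.0
eef_pos [ 0.17298449 -0.60006356  0.2218217 ]
tool_rot [-7.74537945e-04  9.90161841e-01  1.39924614e-01 -1.74490272e-04]
grip_width 0.9993845811314237
wrist_force [ 0.18989417 -0.23000737 -0.25302378]
side {'fx': 423.73693135474673, 'fy': 423.73693135474673, 'cx': 323.7549163532193, 'cy': 201.63547739594387, 'R': array([[-0.82286709, -0.56817864,  0.00792357],
       [-0.42396613,  0.604607  , -0.67431676],
       [ 0.37834174, -0.5582324 , -0.7383997 ]]), 't': array([0.48649034, 0.27473496, 0.70353376])} 0.995765625
top {'fx': 483.0845547636309, 'fy': 483.0845547636309, 'cx': 320.01758550072793, 'cy': 195.0046825732869, 'R': array([[ 0.04686202, -0.99890076,  0.00110163],
       [-0.97309658, -0.04590045, -0.22577907],
       [ 0.22558145,  0.00950847, -0.97417791]]), 't': array([-0.02105885,  0.60822853,  1.09400563])} 0.99608984375
{'fx': 283.33014470396154, 'fy': 283.33014470396154, 'cx': 320.25337150921223, 'cy': 195.97533680281074, 'tool_from_camera': array([[-7.29765454e-04, -9.56882540e-01, -2.90474218e-01,
         7.98057711e-02],
       [ 9.99999631e-01, -5.66628884e-04, -6.45729938e-04,
         4.72624416e-04],
       [ 4.53296621e-04, -2.90474582e-01,  9.56882601e-01,
        -1.61849935e-01],
       [ 0.00000000e+00,  0.00000000e+00,  0.00000000e+00,
         1.00000000e+00]])}
```
View pics/top0.png

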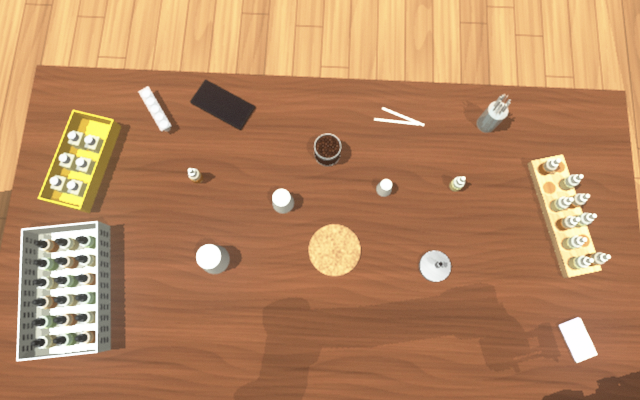

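View pics/side0.png

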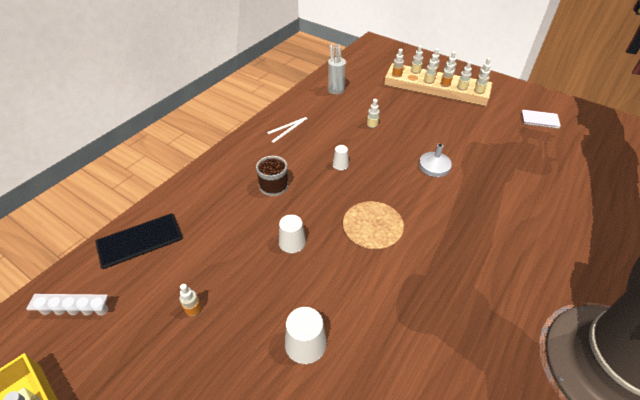

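Top view: mat (334,250), small cup (385,187), middle (283,200), large (213,258), funnel (435,266), jar (328,150), droppers (195,174) and (458,184). The side view shows the same things: mat (373,225), small (341,157), middle (292,234), large (305,335), funnel (436,162). Next I'll measure them with depth from both views.

```bash
cat > h.py <<'E'
import numpy as np, cv2
from bench import ctrl
from scipy.spatial.transform import Rotation as Rn
def toolR(q): return Rn.from_quat([q[1],q[2],q[3],q[0]]).as_matrix()
def cloud(n):
    s=ctrl.state(); p,d=ctrl.grab_frame(n); c=ctrl.camera_info(n)
    v,u=np.mgrid[:400,:640]
    P=np.stack([(u-c['cx'])/c['fx']*d,(v-c['cy'])/c['fy']*d,d],-1)
    if n=="wrist":
        T=c['tool_from_camera']; P=P@T[:3,:3].T+T[:3,3]
        W=P@toolR(s['tool_rot']).T+s['eef_pos']
    else: W=(P-c['t'])@c['R']
    W[d==0]=np.nan
    return p,W
def near(W,xy,r,z0,z1):
    m=(np.hypot(W[...,0]-xy[0],W[...,1]-xy[1])<r)&(W[...,2]>z0)&(W[...,2]<z1)
    return W[m]
def circ(Q):
    (x,y),r=cv2.minEnclosingCircle(Q[:,:2].astype(np.float32)*1000); return np.round([x,y,r],1)
def delta(goal):
    s=ctrl.state(); return toolR(s['tool_rot']).T@(np.array(goal)-s['eef_pos'])
E
python3 - <<'E'
from h import *
seeds={'mat':((334,250),(373,225)),'small':((385,185),(341,150)),'middle':((281,196),(291,223)),'large':((209,254),(304,322)),'funnel':((435,266),(436,162)),'jar':((328,150),(271,175)),'da':((195,174),(190,300)),'db':((458,184),(373,118))}
for i,n in enumerate(("top","side")):
    p,W=cloud(n)
    for k,s in seeds.items():
        u,v=s[i]; w=W[v,u]
        Q=near(W,w,.08 if k=='mat' else .05,.004 if k=='mat' else .008,.2)
        if k=='mat': Q=near(W,w,.075,.003,.02)
        if len(Q)<5: print(n,k,w,len(Q));continue
        zt=np.percentile(Q[:,2],98 if k!='funnel' else 100); T=Q[Q[:,2]>zt-.004]
        print(n,k,'seed',np.round(w*1000),'ztop',round(zt*1000,1),'med',np.round(np.median(T,0)*1000,1),'circ',circ(T),len(T),'all',circ(Q),'x',np.round([Q[:,0].min()*1e3,Q[:,0].max()*1e3]),'y',np.round([Q[:,1].min()*1e3,Q[:,1].max()*1e3]))
E
```

```text
top mat seed [485. -33.   6.] ztop 11.4 med [486.8 -36.1   8.7] circ [485.3 -34.2  64.5] 876 all [485.2 -33.1  74.8] x [411. 559.] y [-108.   41.]
top small seed [ 646. -151.   51.] ztop 55.9 med [ 645.4 -155.2   53.7] circ [ 646.3 -153.6   14.4] 42 all [ 644.7 -152.6   18.7] x [627. 661.] y [-171. -136.]
top middle seed [604. 102.  61.] ztop 67.3 med [602.1 100.3  64.8] circ [599.3 100.3  21.8] 130 all [583.  106.   39.2] x [566. 621.] y [ 71. 145.]
top large seed [454. 259.  76.] ztop 80.3 med [447.9 258.1  77.8] circ [447.8 258.7  28.7] 273 all [447.4 257.6  34.6] x [414. 482.] y [224. 288.]
top funnel seed [ 454. -275.   38.] ztop 71.0 med [ 456.6 -279.4   68.7] circ [ 456.9 -281.1    6.2] 15 all [ 456.5 -282.    38.3] x [420. 494.] y [-318. -244.]
top jar seed [726.  -7.  62.] ztop 65.7 med [737.4  -5.7  63.4] circ [734.8  -5.9  33.9] 150 all [734.5  -5.5  34.3] x [700. 768.] y [-39.  26.]
top da seed [648. 315.  65.] ztop 81.3 med [653.1 323.7  80.3] circ [653.2 324.1   5.4] 13 all [652.1 323.3  14.9] x [638. 667.] y [309. 338.]
top db seed [ 657. -330.   51.] ztop 82.2 med [ 6
[... 651 characters left out ...]
9.2] 930 all [448.  263.   34.7] x [415. 479.] y [234. 298.]
side funnel seed [ 451. -263.   27.] ztop 66.2 med [ 456.7 -277.4   64.7] circ [ 456.8 -277.1    7.2] 21 all [ 456.7 -276.    38. ] x [420. 495.] y [-313. -240.]
side jar seed [718.  19.  59.] ztop 61.7 med [730.2   1.4  59.4] circ [ 7.339e+02 -4.000e-01  3.360e+01] 252 all [ 7.339e+02 -4.000e-01  3.360e+01] x [700. 766.] y [-30.  33.]
side da seed [645. 329.  46.] ztop 79.0 med [653.8 326.6  78.1] circ [654.  326.1   5.5] 33 all [653.8 326.8  14.9] x [640. 668.] y [313. 341.]
side db seed [ 657. -321.   31.] ztop 78.4 med [ 663.2 -331.3   78.1] circ [ 664.2 -332.2    5.4] 12 all [ 663.6 -330.1   15.1] x [649. 679.] y [-341. -315.]
```

The manual's scale: shifts go in units of 5 mm and turns go in units of 0.05 rad. Converting my numbers, 0.4 m is 80, 0.36 m is 72, 0.281 rad is 5.62.

```bash
echo '[8, -4, 0, 0, 0, 2, 1, 16, -8, 0, 0, 0, 4, 1, 24, -12, 0, 0, 0, 5.62, 1, 32, -16, 0, 0, 0, 5.62, 1, 40, -20, 0, 0, 0, 5.62, 1, 48, -24, 0, 0, 0, 5.62, 1, 56, -28, 0, 0, 0, 5.62, 1, 64, -32, 0, 0, 0, 5.62, 1, 72, -36, 0, 0, 0, 5.62, 1, 80, -40, 0, 0, 0, 5.62, 1]' | python3 nudge.py 20; python3 -c "
from h import *
print(delta([.6465,-.152,.19]),toolR(ctrl.state()['tool_rot']))"
```

```text
clock: 1.2
eef_pos: [0.5032, -0.2961, 0.2227]
tool_rot: [0.0, 1.0, -0.0, 0.0]
wrist_force: [0.3, -0.7, -0.2]
grip_width: 1.0
grip_force: 0.0
[ 0.14329666 -0.14418505  0.032666  ] [[ 9.99999936e-01 -3.54548309e-04  3.61674528e-05]
 [-3.54543081e-04 -9.99999927e-01 -1.44442886e-04]
 [ 3.62186622e-05  1.44430054e-04 -9.99999989e-01]]
```

Converted, -0.144 m is -28.8, 0.143 m is 28.6.

```bash
echo '[7, -7, 0, 0, 0, 0, 1, 14, -14, 0, 0, 0, 0, 1, 21, -21, 2, 0, 0, 0, 1, 28.6, -28.8, 6, 0, 0, 0, 1, 28.6, -28.8, 6, 0, 0, 0, 1, 28.6, -28.8, 6, 0, 0, 0, 1]' | python3 nudge.py; python3 - <<'E'
from h import *
p,W=cloud("wrist");cv2.imwrite("pics/w1.png",p[:,:,::-1])
Q=near(W,(.6465,-.152),.045,.01,.1);T=Q[Q[:,2]>np.percentile(Q[:,2],95)-.004]
print(np.percentile(Q[:,2],[50,98]),circ(T),np.median(T,0),circ(Q))
E
```

```text
clock: 1.8
eef_pos: [0.6454, -0.1511, 0.191]
tool_rot: [-0.001, 1.0, 0.002, -0.001]
wrist_force: [-0.1, -0.5, -0.8]
grip_width: 1.0
grip_force: 0.0
[0.04963057 0.05190449] [ 649.6 -153.2   14.6] [ 0.65034342 -0.15314186  0.05033916] [ 651.6 -152.9   18. ]
```

View pics/w1.png

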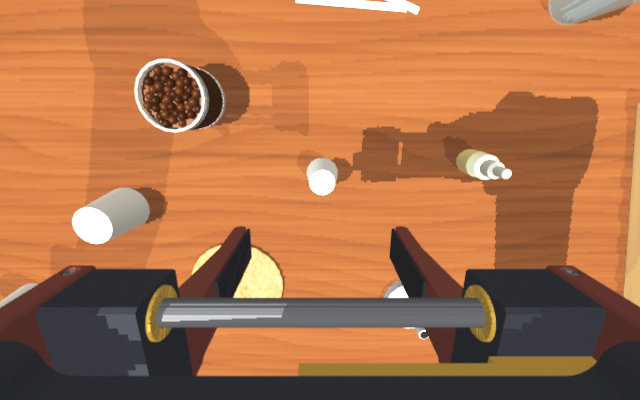

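Wrist view: small cup's base at (321,177), centred between the fingers (tips at (248,232) and (392,232)). The third measurement agrees at about (648,-152.5), top 50 mm. Descending now.

```bash
echo '[0.4, 0.2, 8, 0, 0, 0, 1, 0.4, 0.2, 16, 0, 0, 0, 1, 0.4, 0.2, 24, 0, 0, 0, 1, 0.4, 0.2, 30, 0, 0, 0, 1, 0.4, 0.2, 34, 0, 0, 0, 1, 0.4, 0.2, 36.2, 0, 0, 0, 1, 0.4, 0.2, 36.2, 0, 0, 0, 1, 0.4, 0.2, 36.2, 0, 0, 0, 0.6, 0.4, 0.2, 36.2, 0, 0, 0, 0.5, 0.4, 0.2, 36.2, 0, 0, 0, 0.45]' | python3 nudge.py; echo '[0, 0, 0, 0, 0, 0, 0.4, 0, 0, 0, 0, 0, 0, 0.35, 0, 0, 0, 0, 0, 0, 0.3, 0, 0, 0, 0, 0, 0, 0.2, 0, 0, 0, 0, 0, 0, 0.2, 0, 0, 0, 0, 0, 0, 0.2, 0, 0, 0, 0, 0, 0, 0.2]' | python3 nudge.py 20
```

```text
clock: 2.85
eef_pos: [0.648, -0.1548, 0.0131]
tool_rot: [0.0, 1.0, -0.0, 0.001]
wrist_force: [0.3, -0.2, 0.1]
grip_width: 0.763
grip_force: 0.0
clock: 3.55
eef_pos: [0.6472, -0.1544, 0.0117]
tool_rot: [-0.0, 1.0, -0.0, 0.0]
wrist_force: [0.3, 0.4, 0.5]
grip_width: 0.413
grip_force: 19.9
```

Converted, -0.161 m is -32.2, -0.121 m is -24.2.

```bash
echo '[0, 0, -2, 0, 0, 0, 0.2, 0, 0, -6, 0, 0, 0, 0.2, 0, 0, -12, 0, 0, 0, 0.2, 0, 0, -20, 0, 0, 0, 0.2, -6, -4.8, -20, 0, 0, 0, 0.2, -12, -9.6, -20, 0, 0, 0, 0.2, -18, -14, -20, 0, 0, 0, 0.2, -24, -18.4, -20, 0, 0, 0, 0.2, -29, -22, -20, 0, 0, 0, 0.2, -32.2, -24.2, -20, 0, 0, 0, 0.2]' | python3 nudge.py; echo '[0, 0, 0, 0, 0, 0, 0.2, 0, 0, 0, 0, 0, 0, 0.2]' | python3 nudge.py; python3 - <<'E'
from h import *
s=ctrl.state();print(s['eef_pos'])
for n in("top","wrist","side"):
    p,W=cloud(n)
    if n!="side": cv2.imwrite(f"pics/{n}2.png",p[:,:,::-1])
    M=W[(W[...,2]<.012)&(W[...,2]>.003)&(abs(W[...,0]-.486)<.075)&(abs(W[...,1]+.033)<.075)&(p[...,0]>200)&(p[...,1]>140)&(p[...,2]<190)]
    if len(M)>20: print(n,'mat',circ(M),np.round([M[:,0].min(),M[:,0].max(),M[:,1].min(),M[:,1].max()],3))
    w=(p.min(-1)>175)&(np.hypot(W[...,0]-.486,W[...,1]+.033)<.05)&(W[...,2]>.08)&(W[...,2]<.25)
    Q=W[w]
    if len(Q)>5:
        zt=np.percentile(Q[:,2],95);T=Q[Q[:,2]>zt-.005];print(n,'cup top',zt,circ(T),len(T))
E
```

```text
clock: 4.55
eef_pos: [0.4843, -0.0322, 0.1123]
tool_rot: [0.0, 1.0, 0.001, -0.0]
wrist_force: [-0.3, 0.4, -0.5]
grip_width: 0.413
grip_force: 19.8
clock: 4.75
eef_pos: [0.4869, -0.0339, 0.1124]
tool_rot: [0.0, 1.0, 0.0, 0.001]
wrist_force: [0.6, 0.2, -0.4]
grip_width: 0.412
grip_force: 19.8
[ 0.48692564 -0.03385409  0.11241421]
top mat [473.4  12.4  40.5] [0.434 0.512 0.002 0.029]
wrist mat [487.9 -33.5  64.8] [ 0.446  0.552 -0.097  0.031]
wrist cup top 0.15309418864276286 [495.1 -30.2  22.2] 2311
side mat [485.7 -31.3  64.7] [ 0.423  0.55  -0.093  0.033]
```

View pics/wrist2.png

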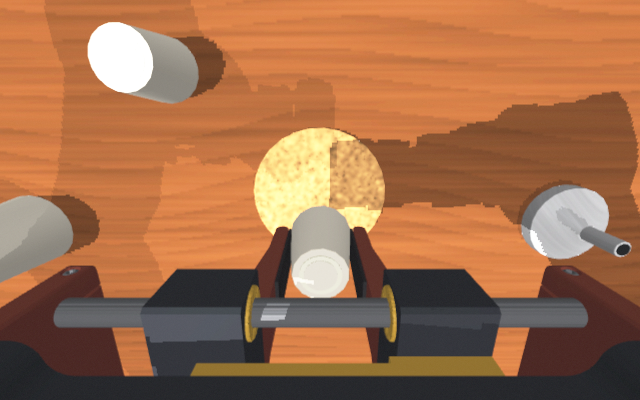

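Wrist view: the cup is held upright, base face centred at about (320,273). The mat lies below, from (254,190) to (385,190) across.

```bash
cat >> h.py <<'E'
def ray(u,v,z):
    "world point on wrist ray at height z"
    s=ctrl.state();c=ctrl.camera_info("wrist");T=c['tool_from_camera'];R=toolR(s['tool_rot'])
    o=R@T[:3,3]+s['eef_pos'];d=R@T[:3,:3]@np.array([(u-c['cx'])/c['fx'],(v-c['cy'])/c['fy'],1])
    return o+d*(z-o[2])/d[2]
E
python3 - <<'E'
from h import *
print(ray(320,273,.1515),ray(292,273,.1515),ray(348,273,.1515),ray(320,248,.1515),ray(320,299,.1515))
print(ray(254,190,.006),ray(385,190,.006),ray(320,128,.006))
E
```

```text
[ 0.49042771 -0.03452431  0.1515    ] [ 0.49045506 -0.02076828  0.1515    ] [ 0.49040035 -0.04827995  0.1515    ] [ 0.50401568 -0.03455593  0.1515    ] [ 0.4754308  -0.03448941  0.1515    ]
[0.49216981 0.03037175 0.006     ] [ 0.49190858 -0.09815687  0.006     ] [ 0.55129135 -0.03452297  0.006     ]
```

Converted, -0.003 m is -0.6, 0.092 m is 18.4.

```bash
echo '[-0.6, 0, 6, 0, 0, 0, 0.2, -0.6, 0, 11, 0, 0, 0, 0.2, -0.6, 0, 15, 0, 0, 0, 0.2, -0.6, 0, 17, 0, 0, 0, 0.2, -0.6, 0, 17.8, 0, 0, 0, 0.2, -0.6, 0, 18.2, 0, 0, 0, 0.2, -0.6, 0, 18.4, 0, 0, 0, 0.2, -0.6, 0, 18.4, 0, 0, 0, 0.2]' | python3 nudge.py
```

```text
clock: 5.7
eef_pos: [0.4837, -0.0336, 0.0202]
tool_rot: [0.0, 1.0, -0.0, 0.001]
wrist_force: [0.3, 1.5, -1.1]
grip_width: 0.413
grip_force: 19.8
```

Converted, 0.002 m is 0.4, 0.0015 m is 0.3.

```bash
echo '[0, 0, 0.2, 0, 0, 0, 0.2, 0, 0, 0.3, 0, 0, 0, 0.2, 0, 0, 0.4, 0, 0, 0, 0.2, 0, 0, 0.4, 0, 0, 0, 0.2]' | python3 nudge.py
```

```text
clock: 6.1
eef_pos: [0.4831, -0.0335, 0.0177]
tool_rot: [0.0, 1.0, -0.0, 0.0]
wrist_force: [0.8, -0.0, -0.7]
grip_width: 0.412
grip_force: 19.8
```

```bash
echo '[0, 0, 0.1, 0, 0, 0, 0.2, 0, 0, 0.2, 0, 0, 0, 0.2, 0, 0, 0.2, 0, 0, 0, 0.2]' | python3 nudge.py
```

```text
clock: 6.4
eef_pos: [0.4833, -0.0335, 0.0174]
tool_rot: [0.0, 1.0, -0.0, 0.0]
wrist_force: [-2.5, -0.8, 9.7]
grip_width: 0.415
grip_force: 20.4
```

Contact with the mat. I'll release and rise.

```bash
echo '[0, 0, -0.1, 0, 0, 0, 0.5, 0, 0, -0.1, 0, 0, 0, 0.6, 0, 0, -0.1, 0, 0, 0, 0.8, 0, 0, -0.1, 0, 0, 0, 0.8, 0, 0, -0.1, 0, 0, 0, 0.8, 0, 0, -4, 0, 0, 0, 0.8, 0, 0, -12, 0, 0, 0, 0.9, 0, 0, -20, 0, 0, 0, 1, 0, 0, -30, 0, 0, 0, 1]' | python3 nudge.py; python3 - <<'E'
from h import *
s=ctrl.state()
p,W=cloud("wrist");cv2.imwrite("pics/w3.png",p[:,:,::-1])
Q=near(W,(.486,-.033),.045,.02,.1);T=Q[Q[:,2]>np.percentile(Q[:,2],95)-.004]
print(s['eef_pos'],np.percentile(Q[:,2],[50,98]),circ(T),circ(Q))
print(delta([.6005,.1025,.2]))
E
```

```text
clock: 7.3
eef_pos: [0.482, -0.0335, 0.1672]
tool_rot: [-0.0, 1.0, -0.0, -0.001]
wrist_force: [1.7, -0.9, 0.3]
grip_width: 0.99
grip_force: 0.0
[ 0.48199549 -0.03347884  0.16717034] [0.0557883  0.05781612] [485.7 -34.1  14.6] [487.1 -34.   17.5]
[ 0.11431015 -0.13575464 -0.02356962]
```

View pics/w3.png

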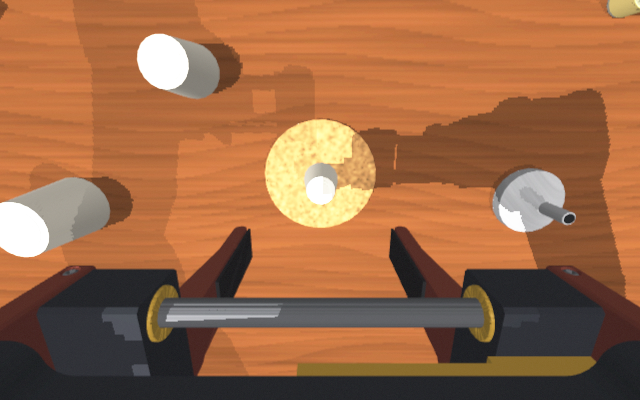

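Small cup stands upright in the middle of the mat: base at (321,190), mat spanning (265..376, 119..228). Next is the middle cup.

```bash
echo '[4, -6, -4, 0, 0, 0, 1, 10, -12, -4.6, 0, 0, 0, 1, 16, -18, -4.6, 0, 0, 0, 1, 21, -24, -4.6, 0, 0, 0, 1, 23, -27.2, -4.6, 0, 0, 0, 1, 23, -27.2, -4.6, 0, 0, 0, 1, 23, -27.2, -4.6, 0, 0, 0, 1]' | python3 nudge.py; python3 - <<'E'
from h import *
s=ctrl.state()
p,W=cloud("wrist")
Q=near(W,(.602,.1025),.05,.02,.1);T=Q[Q[:,2]>np.percentile(Q[:,2],95)-.004]
print(s['eef_pos'],np.percentile(Q[:,2],[50,98]),circ(T),circ(Q))
E
```

```text
clock: 8.05
eef_pos: [0.5977, 0.1021, 0.1889]
tool_rot: [0.0, 1.0, 0.0, -0.001]
wrist_force: [0.1, 0.0, 0.0]
grip_width: 1.001
grip_force: 0.0
[0.5976781  0.10208963 0.18892936] [0.06207612 0.0638732 ] [602.  101.8  22.1] [604.8 101.9  24.9]
```

```bash
echo '[0.4, 0, 8, 0, 0, 0, 1, 0.4, 0, 16, 0, 0, 0, 1, 0.4, 0, 24, 0, 0, 0, 1, 0.4, 0, 30, 0, 0, 0, 1, 0.4, 0, 32.4, 0, 0, 0, 1, 0.4, 0, 33.6, 0, 0, 0, 1, 0.4, 0, 33.6, 0, 0, 0, 1, 0.4, 0, 33.6, 0, 0, 0, 0.75, 0.4, 0, 33.6, 0, 0, 0, 0.7, 0.4, 0, 33.6, 0, 0, 0, 0.65]' | python3 nudge.py; echo '[0, 0, 0, 0, 0, 0, 0.6, 0, 0, 0, 0, 0, 0, 0.55, 0, 0, 0, 0, 0, 0, 0.5, 0, 0, 0, 0, 0, 0, 0.4, 0, 0, 0, 0, 0, 0, 0.4, 0, 0, 0, 0, 0, 0, 0.4]' | python3 nudge.py 25
```

```text
clock: 9.1
eef_pos: [0.6009, 0.1026, 0.0228]
tool_rot: [-0.0, 1.0, -0.0, 0.001]
wrist_force: [-0.1, 0.1, -0.6]
grip_width: 0.764
grip_force: 0.0
clock: 9.7
eef_pos: [0.6004, 0.1024, 0.0219]
tool_rot: [0.0, 1.0, -0.0, 0.0]
wrist_force: [-0.1, -1.2, 3.8]
grip_width: 0.582
grip_force: 25.1
```

```bash
echo '[0, 0, -2, 0, 0, 0, 0.4, 0, 0, -6, 0, 0, 0, 0.4, 0, 0, -14, 0, 0, 0, 0.4, 0, 0, -22, 0, 0, 0, 0.4, -5, 6, -22, 0, 0, 0, 0.4, -10, 12, -22, 0, 0, 0, 0.4, -15, 18, -22, 0, 0, 0, 0.4, -20, 23.6, -22, 0, 0, 0, 0.4, -23.2, 27.2, -22, 0, 0, 0, 0.4, -23.2, 27.2, -22, 0, 0, 0, 0.4]' | python3 nudge.py; echo '[0, 0, 0, 0, 0, 0, 0.4, 0, 0, 0, 0, 0, 0, 0.4]' | python3 nudge.py; python3 - <<'E'
from h import *
s=ctrl.state();print(s['eef_pos'])
p,W=cloud("wrist");cv2.imwrite("pics/w4.png",p[:,:,::-1])
m=(p.min(-1)>150)&(W[...,2]>.16)&(W[...,2]<.185)&(abs(W[...,1]+.033)<.035)
v,u=np.nonzero(m);print(u.min(),u.max(),v.min(),v.max(),np.median(W[m],0))
E
```

```text
clock: 10.7
eef_pos: [0.4816, -0.0366, 0.1318]
tool_rot: [0.001, 1.0, -0.002, -0.001]
wrist_force: [0.9, 0.4, -0.4]
grip_width: 0.581
grip_force: 24.8
clock: 10.9
eef_pos: [0.4849, -0.0325, 0.1319]
tool_rot: [-0.0, 1.0, 0.0, 0.0]
wrist_force: [0.1, 0.5, -1.7]
grip_width: 0.58
grip_force: 24.8
[ 0.48491241 -0.03246343  0.13191731]
277 364 224 296 [ 0.49337897 -0.03272499  0.17228843]
```

View pics/w4.png

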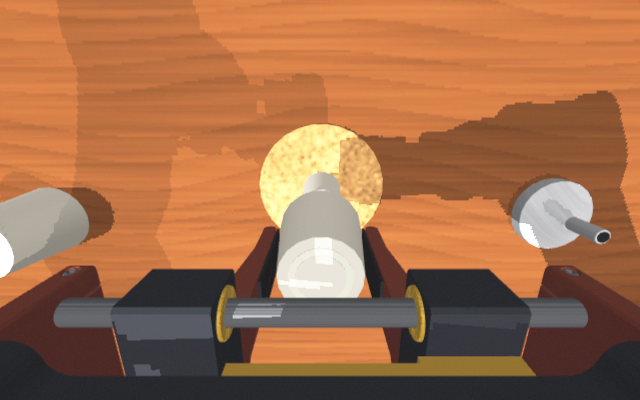

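The middle cup is held upright between the fingers, centred at column 321, with the small cup's base showing behind it at (320,182). I'll enlarge to find the rim.

```bash
python3 - <<'E'
import cv2,numpy as np
a=cv2.imread("pics/w4.png")[160:305,250:390,0].astype(float)
a=np.clip((a-120)*255/135,0,255).astype(np.uint8)
a=cv2.createCLAHE(4,(4,4)).apply(a)
cv2.imwrite("pics/w4c.png",cv2.resize(a,None,fx=4,fy=4,interpolation=cv2.INTER_CUBIC))
from h import *
for x in (.482,.4845,.487,.490):
    c=ctrl.camera_info("wrist");s=ctrl.state();T=c['tool_from_camera'];R=toolR(s['tool_rot'])
    o=[]
    for a in np.linspace(0,2*np.pi,5)[:4]:
        X=np.array([x+.022*np.cos(a),-.0325+.022*np.sin(a),.1721]);P=T[:3,:3].T@(R.T@(X-s['eef_pos'])-T[:3,3]);o.append([c['fx']*P[0]/P[2]+c['cx'],c['fy']*P[1]/P[2]+c['cy']])
    print(x,np.round(o,1).tolist())
E
```

```text
0.482 [[319.8, 244.3], [275.4, 284.6], [319.8, 321.4], [364.2, 284.7]]
0.4845 [[319.8, 239.5], [275.1, 280.2], [319.8, 317.4], [364.4, 280.3]]
0.487 [[319.8, 234.6], [274.9, 275.7], [319.8, 313.3], [364.7, 275.8]]
0.49 [[319.8, 228.7], [274.6, 270.4], [319.8, 308.4], [364.9, 270.4]]
```

View pics/w4c.png

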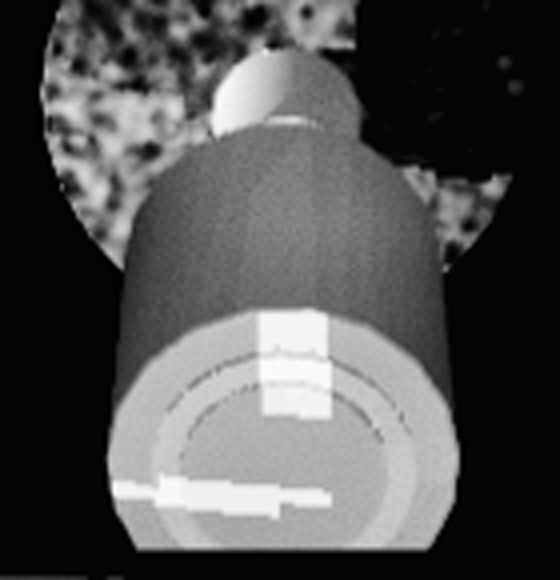

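Base rim's far edge at row 237.5, sides at columns 276.8 and 364.8, so the cup is at about (486,-33): it needs only 1 mm in y. Lowering with force checks.

Converted, 0.001 m is 0.2, 0.07 m is 14.

```bash
echo '[0, 0.2, 4, 0, 0, 0, 0.4, 0, 0.2, 8, 0, 0, 0, 0.4, 0, 0.2, 10, 0, 0, 0, 0.4, 0, 0.2, 11.6, 0, 0, 0, 0.4, 0, 0.2, 12.8, 0, 0, 0, 0.4, 0, 0.2, 14, 0, 0, 0, 0.4, 0, 0.2, 14, 0, 0, 0, 0.4]' | python3 nudge.py; echo '[0, 0, 2, 0, 0, 0, 0.4, 0, 0, 3.6, 0, 0, 0, 0.4, 0, 0, 5, 0, 0, 0, 0.4, 0, 0, 6, 0, 0, 0, 0.4, 0, 0, 6.2, 0, 0, 0, 0.4, 0, 0, 6.2, 0, 0, 0, 0.4]' | python3 nudge.py
```

```text
clock: 11.65
eef_pos: [0.484, -0.0345, 0.0612]
tool_rot: [0.0, 1.0, -0.0, -0.0]
wrist_force: [0.8, 0.1, -1.1]
grip_width: 0.585
grip_force: 24.8
clock: 12.25
eef_pos: [0.4841, -0.0345, 0.0304]
tool_rot: [-0.0, 1.0, -0.0, -0.0]
wrist_force: [0.3, 0.3, -1.3]
grip_width: 0.588
grip_force: 24.8
```

```bash
echo '[0, 0, 0.2, 0, 0, 0, 0.4, 0, 0, 0.4, 0, 0, 0, 0.4, 0, 0, 0.4, 0, 0, 0, 0.4]' | python3 nudge.py
```

```text
clock: 12.55
eef_pos: [0.4842, -0.0345, 0.0287]
tool_rot: [0.0, 1.0, -0.0, 0.0]
wrist_force: [0.0, -0.6, -1.1]
grip_width: 0.584
grip_force: 24.8
```

Converted, 0.001 m is 0.2, 0.0005 m is 0.1.

```bash
echo '[0, 0, 0.1, 0, 0, 0, 0.4, 0, 0, 0.2, 0, 0, 0, 0.4, 0, 0, 0.2, 0, 0, 0, 0.4]' | python3 nudge.py
```

```text
clock: 12.85
eef_pos: [0.4843, -0.0345, 0.0279]
tool_rot: [0.0, 1.0, -0.0, 0.0]
wrist_force: [-0.7, -0.7, 2.7]
grip_width: 0.584
grip_force: 25.0
```

Touching. Releasing and rising.

Converted, -0.15 m is -30, -0.1 m is -20.

```bash
echo '[0, 0, 0, 0, 0, 0, 0.65, 0, 0, 0, 0, 0, 0, 0.75, 0, 0, 0, 0, 0, 0, 0.9, 0, 0, 0, 0, 0, 0, 0.9, 0, 0, 0, 0, 0, 0, 0.9, 0, 0, -4, 0, 0, 0, 0.9, 0, 0, -12, 0, 0, 0, 1, 0, 0, -20, 0, 0, 0, 1, 0, 0, -30, 0, 0, 0, 1]' | python3 nudge.py; python3 - <<'E'
from h import *
s=ctrl.state()
p,W=cloud("wrist");cv2.imwrite("pics/w5.png",p[:,:,::-1])
Q=near(W,(.486,-.033),.045,.02,.1);T=Q[Q[:,2]>np.percentile(Q[:,2],95)-.004]
print(s['eef_pos'],np.percentile(Q[:,2],[50,98]),circ(T),circ(Q))
E
```

```text
clock: 13.75
eef_pos: [0.483, -0.0345, 0.1782]
tool_rot: [-0.0, 1.0, -0.0, -0.001]
wrist_force: [1.8, 0.4, 0.4]
grip_width: 0.998
grip_force: 0.0
[ 0.48301218 -0.03445849  0.17822008] [0.06793704 0.06979887] [485.8 -35.1  22.1] [489.9 -35.   26. ]
```

View pics/w5.png

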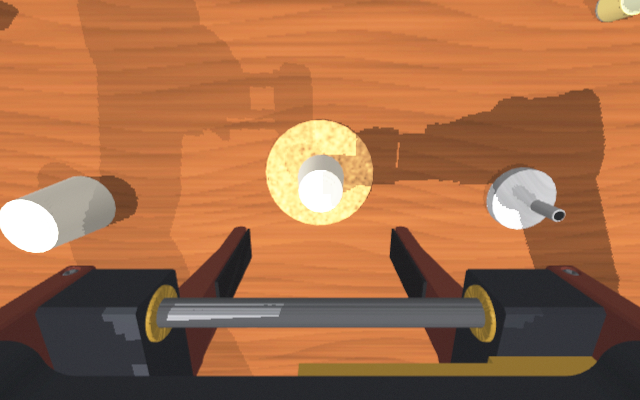

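The middle cup is seated (top at 68 mm) and centred on the mat: base at (321,191). Next is the large cup.

Converted, -0.295 m is -59, -0.02 m is -4.

```bash
echo '[-1, -8, -2, 0, 0, 0, 1, -2, -16, -4, 0, 0, 0, 1, -3, -24, -6, 0, 0, 0, 1, -4, -32, -6, 0, 0, 0, 1, -5, -40, -6, 0, 0, 0, 1, -6, -48, -6, 0, 0, 0, 1, -6.8, -55, -6, 0, 0, 0, 1, -6.8, -59, -6, 0, 0, 0, 1, -6.8, -59, -6, 0, 0, 0, 1, -6.8, -59, -6, 0, 0, 0, 1]' | python3 nudge.py; python3 - <<'E'
from h import *
s=ctrl.state()
p,W=cloud("wrist")
Q=near(W,(.45,.2605),.06,.02,.1);T=Q[Q[:,2]>np.percentile(Q[:,2],95)-.004]
print(s['eef_pos'],np.percentile(Q[:,2],[50,98]),circ(T),circ(Q))
E
```

```text
clock: 14.8
eef_pos: [0.4501, 0.26, 0.2072]
tool_rot: [0.0, 1.0, 0.0, -0.0]
wrist_force: [-0.5, -0.0, -0.1]
grip_width: 1.0
grip_force: 0.0
[0.45008415 0.25999847 0.20719548] [0.0750496  0.07691607] [450.4 260.4  29.2] [454.7 260.3  33. ]
```

```bash
echo '[-0.2, 0, 8, 0, 0, 0, 1, -0.2, 0, 16, 0, 0, 0, 1, -0.2, 0, 23, 0, 0, 0, 1, -0.2, 0, 29, 0, 0, 0, 1, -0.2, 0, 33, 0, 0, 0, 1, -0.2, 0, 35.4, 0, 0, 0, 1, -0.2, 0, 35.4, 0, 0, 0, 1, -0.2, 0, 35.4, 0, 0, 0, 0.9, -0.2, 0, 35.4, 0, 0, 0, 0.85, -0.2, 0, 35.4, 0, 0, 0, 0.8]' | python3 nudge.py; echo '[0, 0, 0, 0, 0, 0, 0.75, 0, 0, 0, 0, 0, 0, 0.7, 0, 0, 0, 0, 0, 0, 0.65, 0, 0, 0, 0, 0, 0, 0.55, 0, 0, 0, 0, 0, 0, 0.55, 0, 0, 0, 0, 0, 0, 0.55]' | python3 nudge.py 30
```

```text
clock: 15.85
eef_pos: [0.4499, 0.2608, 0.0317]
tool_rot: [-0.0, 1.0, -0.0, 0.001]
wrist_force: [0.6, -0.0, 0.2]
grip_width: 0.81
grip_force: 0.0
clock: 16.45
eef_pos: [0.4498, 0.261, 0.0314]
tool_rot: [-0.0, 1.0, -0.0, 0.001]
wrist_force: [-0.2, -0.4, 6.3]
grip_width: 0.755
grip_force: 30.2
```

```bash
echo '[0, 0, -2, 0, 0, 0, 0.55, 0, 0, -6, 0, 0, 0, 0.55, 0, 0, -14, 0, 0, 0, 0.55, 0, 0, -20, 0, 0, 0, 0.55, 0, 0, -25, 0, 0, 0, 0.55, 1, 8, -25, 0, 0, 0, 0.55, 2, 16, -25, 0, 0, 0, 0.55, 3, 24, -25, 0, 0, 0, 0.55, 4, 32, -25, 0, 0, 0, 0.55, 5, 40, -25, 0, 0, 0, 0.55]' | python3 nudge.py; echo '[1, 8, 0, 0, 0, 0, 0.55, 1.6, 14, 0, 0, 0, 0, 0.55, 2, 18, 0, 0, 0, 0, 0.55, 2, 19, 0, 0, 0, 0, 0.55, 2, 19, 0, 0, 0, 0, 0.55, 2, 19, 0, 0, 0, 0, 0.55]' | python3 nudge.py; python3 - <<'E'
from h import *
s=ctrl.state();print(s['eef_pos'])
p,W=cloud("wrist")
a=np.ascontiguousarray(p[140:320,230:410,2]).astype(float)
a=np.clip((a-100)*255/155,0,255).astype(np.uint8);a=cv2.createCLAHE(4,(4,4)).apply(a)
cv2.imwrite("pics/w6c.png",cv2.resize(a,None,fx=3,fy=3,interpolation=cv2.INTER_CUBIC))
zt=s['eef_pos'][2]-.0314+.075
c=ctrl.camera_info("wrist");T=c['tool_from_camera'];R=toolR(s['tool_rot'])
for x in (-.003,0,.003,.006):
    o=[]
    for a in np.linspace(0,2*np.pi,5)[:4]:
        X=np.array([s['eef_pos'][0]+x+.029*np.cos(a),s['eef_pos'][1]+.029*np.sin(a),zt]);P=T[:3,:3].T@(R.T@(X-s['eef_pos'])-T[:3,3]);o.append([c['fx']*P[0]/P[2]+c['cx'],c['fy']*P[1]/P[2]+c['cy']])
    print(x,np.round(o,1).tolist())
E
```

```text
clock: 17.45
eef_pos: [0.4736, 0.0588, 0.156]
tool_rot: [0.0, 1.0, 0.0, -0.0]
wrist_force: [1.1, 0.3, -2.4]
grip_width: 0.753
grip_force: 29.8
clock: 18.05
eef_pos: [0.4839, -0.0331, 0.1557]
tool_rot: [-0.0, 1.0, 0.001, -0.0]
wrist_force: [-0.1, 1.3, -2.8]
grip_width: 0.754
grip_force: 29.8
[ 0.48391249 -0.03311699  0.15573222]
-0.003 [[319.4, 233.9], [259.6, 288.8], [319.5, 337.5], [379.3, 288.9]]
0 [[319.4, 227.8], [259.2, 283.5], [319.5, 332.7], [379.7, 283.6]]
0.003 [[319.4, 221.7], [258.8, 278.0], [319.5, 327.9], [380.1, 278.1]]
0.006 [[319.4, 215.4], [258.4, 272.5], [319.5, 323.0], [380.5, 272.6]]
```

View pics/w6c.png

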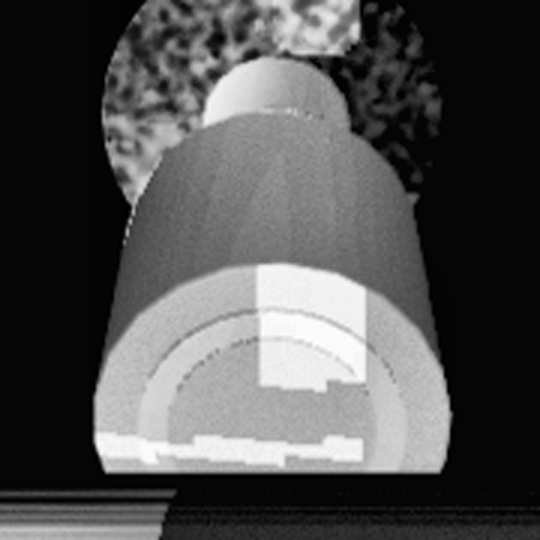

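Far rim at row 227.7, sides at columns 261.7 and 380, so the cup sits at tool-centre x, at about (484,-33.7). It needs +1.5 mm x and −1.3 mm y to match the nest.

Converted, 0.07 m is 14, 0.002 m is 0.4.

```bash
echo '[0.4, 0.2, 4, 0, 0, 0, 0.55, 0.4, 0.2, 8, 0, 0, 0, 0.55, 0.4, 0.2, 9.6, 0, 0, 0, 0.55, 0.4, 0.2, 11, 0, 0, 0, 0.55, 0.4, 0.2, 12.4, 0, 0, 0, 0.55, 0.4, 0.2, 14, 0, 0, 0, 0.55, 0.4, 0.2, 14, 0, 0, 0, 0.55]' | python3 nudge.py; echo '[0, 0, 2, 0, 0, 0, 0.55, 0, 0, 4, 0, 0, 0, 0.55, 0, 0, 6, 0, 0, 0, 0.55, 0, 0, 7.6, 0, 0, 0, 0.55, 0, 0, 8.6, 0, 0, 0, 0.55, 0, 0, 9.2, 0, 0, 0, 0.55, 0, 0, 9.2, 0, 0, 0, 0.55, 0, 0, 9.2, 0, 0, 0, 0.55]' | python3 nudge.py
```

```text
clock: 18.8
eef_pos: [0.4857, -0.0354, 0.0849]
tool_rot: [-0.0, 1.0, -0.0, -0.001]
wrist_force: [-0.9, -0.2, -2.4]
grip_width: 0.751
grip_force: 29.8
clock: 19.6
eef_pos: [0.4864, -0.0355, 0.0398]
tool_rot: [0.0, 1.0, -0.0, 0.0]
wrist_force: [0.3, 0.2, -2.5]
grip_width: 0.75
grip_force: 29.8
```

```bash
echo '[0, 0, 0.1, 0, 0, 0, 0.55, 0, 0, 0.2, 0, 0, 0, 0.55, 0, 0, 0.2, 0, 0, 0, 0.55]' | python3 nudge.py
```

```text
clock: 19.9
eef_pos: [0.4863, -0.0356, 0.0388]
tool_rot: [0.0, 1.0, -0.0, 0.0]
wrist_force: [-0.6, -0.4, -1.7]
grip_width: 0.751
grip_force: 29.8
```

Converted, 0.001 m is 0.2, 0.0005 m is 0.1.

```bash
echo '[0, 0, 0.1, 0, 0, 0, 0.55, 0, 0, 0.2, 0, 0, 0, 0.55, 0, 0, 0.2, 0, 0, 0, 0.55]' | python3 nudge.py
```

```text
clock: 20.2
eef_pos: [0.4861, -0.0355, 0.0376]
tool_rot: [0.0, 1.0, -0.0, -0.0]
wrist_force: [0.0, -0.3, -1.6]
grip_width: 0.753
grip_force: 29.8
```

Converted, 0.0006 m is 0.12, 0.0003 m is 0.06.

```bash
echo '[0, 0, 0.06, 0, 0, 0, 0.55, 0, 0, 0.12, 0, 0, 0, 0.55, 0, 0, 0.12, 0, 0, 0, 0.55]' | python3 nudge.py
```

```text
clock: 20.5
eef_pos: [0.4862, -0.0355, 0.0374]
tool_rot: [0.0, 1.0, -0.0, 0.0]
wrist_force: [-2.6, -0.3, 4.6]
grip_width: 0.752
grip_force: 30.1
```

Contact. Releasing.

Converted, -0.15 m is -30, -0.1 m is -20.

```bash
echo '[0, 0, 0, 0, 0, 0, 0.8, 0, 0, 0, 0, 0, 0, 0.9, 0, 0, 0, 0, 0, 0, 1, 0, 0, 0, 0, 0, 0, 1, 0, 0, 0, 0, 0, 0, 1, 0, 0, -4, 0, 0, 0, 1, 0, 0, -12, 0, 0, 0, 1, 0, 0, -20, 0, 0, 0, 1, 0, 0, -30, 0, 0, 0, 1]' | python3 nudge.py; python3 - <<'E'
from h import *
s=ctrl.state()
p,W=cloud("wrist");cv2.imwrite("pics/w7.png",p[:,:,::-1])
Q=near(W,(.486,-.033),.045,.02,.1);T=Q[Q[:,2]>np.percentile(Q[:,2],95)-.004]
print(s['eef_pos'],np.percentile(Q[:,2],[50,98]),circ(T),circ(Q))
c,_=cv2.minEnclosingCircle(np.zeros((1,2),np.float32))
E
```

```text
clock: 21.4
eef_pos: [0.485, -0.0355, 0.1876]
tool_rot: [-0.0, 1.0, -0.0, -0.001]
wrist_force: [0.8, -0.3, 0.2]
grip_width: 1.001
grip_force: 0.0
[ 0.48502299 -0.03545301  0.18759494] [0.08102833 0.08284224] [486.7 -36.3  29.3] [491.1 -35.9  33.5]
```

View pics/w7.png

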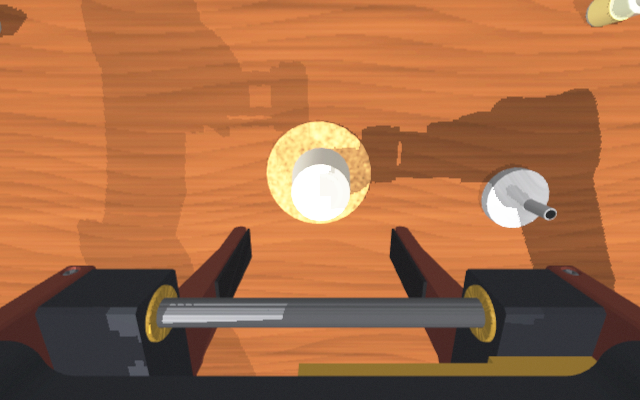

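The large cup covers the nest, top at 81 mm, base at (320,191). Now the funnel, with its spout tip at (551,214).

```bash
echo '[-0.8, 8, -2, 0, 0, 0, 1, -2, 16, -3, 0, 0, 0, 1, -3, 24, -3, 0, 0, 0, 1, -4, 32, -3, 0, 0, 0, 0.9, -5, 40, -3, 0, 0, 0, 0.7, -5.6, 46, -3, 0, 0, 0, 0.6, -5.8, 48.7, -3, 0, 0, 0, 0.6, -5.8, 48.7, -3, 0, 0, 0, 0.6, -5.8, 48.7, -3, 0, 0, 0, 0.6]' | python3 nudge.py; python3 - <<'E'
from h import *
s=ctrl.state()
p,W=cloud("wrist")
Q=near(W,(.459,-.28),.05,.008,.075)
T=Q[Q[:,2]>.06];C=Q[(Q[:,2]<.016)]
print(s['eef_pos'],Q[:,2].max(),circ(T),len(T),np.median(T,0),circ(C),circ(Q))
cv2.imwrite("pics/w8.png",cv2.resize(p[120:320,200:440,::-1],None,fx=3,fy=3))
E
```

```text
clock: 22.35
eef_pos: [0.4575, -0.2773, 0.2018]
tool_rot: [-0.001, 1.0, 0.001, -0.0]
wrist_force: [0.4, -0.1, 0.2]
grip_width: 0.6
grip_force: 0.0
[ 0.45751351 -0.27731705  0.20178347] 0.0681076066619398 [ 459.2 -281.     6.9] 130 [ 0.45970284 -0.28151945  0.06582527] [ 459.2 -281.    37.9] [ 459.2 -281.    37.9]
```

View pics/w8.png

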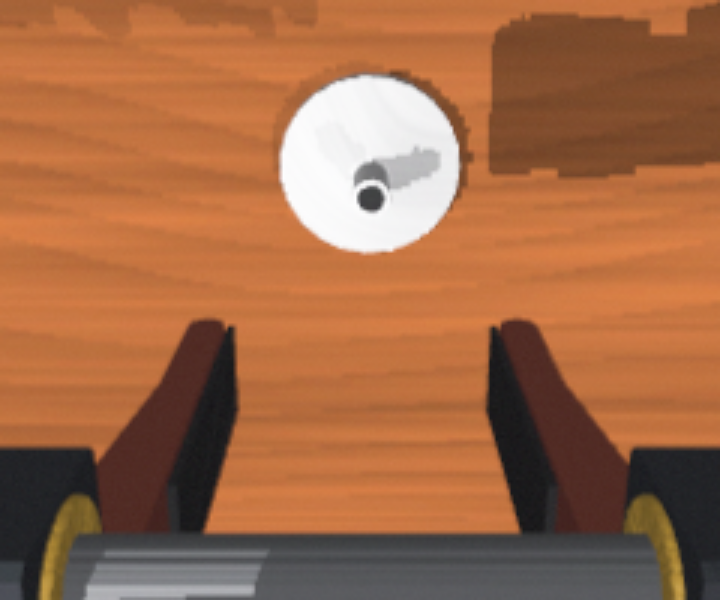

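The funnel stands upright, with its spout mouth at crop (371,197), about 1 mm right of the finger midline. Approaching the spout.

```bash
echo '[0, 0.2, 8, 0, 0, 0, 0.6, 0, 0.2, 16, 0, 0, 0, 0.6, 0, 0.2, 23, 0, 0, 0, 0.6, 0, 0.2, 29, 0, 0, 0, 0.6, 0, 0.2, 32, 0, 0, 0, 0.6, 0, 0.2, 33, 0, 0, 0, 0.6, 0, 0.2, 33, 0, 0, 0, 0.6, 0, 0.2, 33, 0, 0, 0, 0.6]' | python3 nudge.py; python3 -c "
from h import *
print(delta([.4573,-.2803,.037]))"
```

```text
clock: 23.2
eef_pos: [0.458, -0.2796, 0.0381]
tool_rot: [0.0, 1.0, 0.0, 0.001]
wrist_force: [-0.3, -0.1, 0.2]
grip_width: 0.6
grip_force: 0.0
[-0.00073303  0.00072295  0.0010523 ]
```

Converted, 0.001 m is 0.2, 0.0007 m is 0.14.

```bash
echo '[-0.1, 0.14, 0.2, 0, 0, 0, 0.5, -0.1, 0.14, 0.2, 0, 0, 0, 0.4, -0.1, 0.14, 0.2, 0, 0, 0, 0.3, -0.1, 0.14, 0.2, 0, 0, 0, 0.25, -0.1, 0.14, 0.2, 0, 0, 0, 0.2, -0.1, 0.14, 0.2, 0, 0, 0, 0.1, -0.1, 0.14, 0.2, 0, 0, 0, 0.05, -0.1, 0.14, 0.2, 0, 0, 0, 0.05, -0.1, 0.14, 0.2, 0, 0, 0, 0.05, -0.1, 0.14, 0.2, 0, 0, 0, 0.05]' | python3 nudge.py 25
```

```text
clock: 24.2
eef_pos: [0.4566, -0.2807, 0.0361]
tool_rot: [0.0, 1.0, -0.0, -0.0]
wrist_force: [0.3, -0.3, 1.1]
grip_width: 0.151
grip_force: 25.0
```

Converted, -0.12 m is -24, -0.205 m is -41.

```bash
echo '[0, 0, -2, 0, 0, 0, 0.05, 0, 0, -8, 0, 0, 0, 0.05, 0, 0, -16, 0, 0, 0, 0.05, 0, 0, -24, 0, 0, 0, 0.05, 0.8, -7, -26, 0, 0, 0, 0.05, 1.6, -14, -26, 0, 0, 0, 0.05, 2.4, -21, -26, 0, 0, 0, 0.05, 3.2, -28, -26, 0, 0, 0, 0.05, 4, -35, -26, 0, 0, 0, 0.05, 4.8, -41, -26, 0, 0, 0, 0.05]' | python3 nudge.py; echo '[0.4, -5, 0, 0, 0, 0, 0.05, 0.8, -8, 0, 0, 0, 0, 0.05, 0.8, -8, 0, 0, 0, 0, 0.05, 0.8, -8, 0, 0, 0, 0, 0.05]' | python3 nudge.py; python3 - <<'E'
from h import *
s=ctrl.state();print(s['eef_pos'])
p,W=cloud("wrist");cv2.imwrite("pics/w9.png",cv2.resize(p[120:320,200:440,::-1],None,fx=3,fy=3))
zm=s['eef_pos'][2]-.0361
Q=near(W,s['eef_pos'],.06,zm-.01,zm+.02);print(zm,Q[:,2].min(),Q[:,2].max(),'x',Q[:,0].min(),Q[:,0].max(),'y',Q[:,1].min(),Q[:,1].max(),circ(Q),len(Q))
p,W=cloud("side");Q=near(W,s['eef_pos'],.06,zm-.01,zm+.02);print(circ(Q),'x',Q[:,0].min(),Q[:,0].max(),'y',Q[:,1].min(),Q[:,1].max())
E
```

```text
clock: 25.2
eef_pos: [0.4806, -0.0738, 0.1668]
tool_rot: [0.0, 1.0, 0.0, 0.0]
wrist_force: [1.1, -0.6, 0.4]
grip_width: 0.154
grip_force: 25.0
clock: 25.6
eef_pos: [0.4846, -0.0362, 0.1664]
tool_rot: [0.0, 1.0, 0.0, 0.0]
wrist_force: [0.5, 0.2, -1.2]
grip_width: 0.152
grip_force: 25.0
[ 0.48455132 -0.03621811  0.16636433]
0.13026433266036572 0.1299535176188054 0.15026209630606285 x 0.45070146003239897 0.5249093906756132 y -0.07443271941852825 0.0010521287427634127 [487.1 -37.1  38.1] 3071
[485.4 -35.6  39.1] x 0.44741474763825057 0.5233348580633601 y -0.07267307986467614 0.002568130321154456
```

View pics/w9.png

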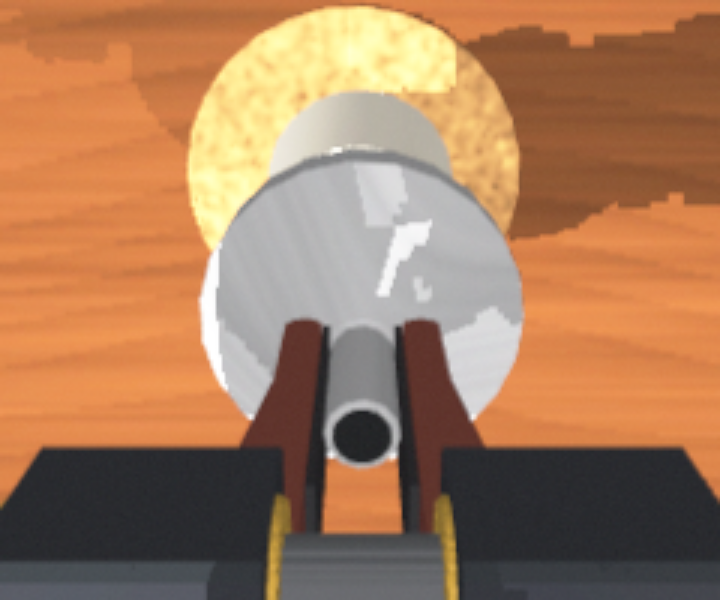

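The funnel hangs level from the spout, centred at (487.1,-37.1) against the cup at (486.7,-36.3). Lowering it.

The manual's scale: shifts go in units of 5 mm and turns go in units of 0.05 rad. Converting my numbers, 0.064 m is 12.8, 0.063 m is 12.6.

```bash
echo '[0, -0.16, 3, 0, 0, 0, 0.05, 0, -0.16, 6, 0, 0, 0, 0.05, 0, -0.16, 8, 0, 0, 0, 0.05, 0, -0.16, 9.6, 0, 0, 0, 0.05, 0, -0.16, 11, 0, 0, 0, 0.05, 0, -0.16, 12, 0, 0, 0, 0.05, 0, -0.16, 12.6, 0, 0, 0, 0.05, 0, -0.16, 12.8, 0, 0, 0, 0.05, 0, -0.16, 12.8, 0, 0, 0, 0.05]' | python3 nudge.py
```

```text
clock: 26.6
eef_pos: [0.4848, -0.0349, 0.1021]
tool_rot: [0.0, 1.0, -0.0, 0.0]
wrist_force: [0.0, 0.3, -1.0]
grip_width: 0.154
grip_force: 25.0
```

Converted, 0.001 m is 0.2, 0.0005 m is 0.1.

```bash
echo '[0, 0, 0.1, 0, 0, 0, 0.05, 0, 0, 0.2, 0, 0, 0, 0.05, 0, 0, 0.2, 0, 0, 0, 0.05]' | python3 nudge.py
```

```text
clock: 26.9
eef_pos: [0.4847, -0.0349, 0.1011]
tool_rot: [0.0, 1.0, -0.0, 0.0]
wrist_force: [-1.1, -0.2, -1.6]
grip_width: 0.154
grip_force: 25.0
```

Converted, 0.001 m is 0.2, 0.0005 m is 0.1.

```bash
echo '[0, 0, 0.1, 0, 0, 0, 0.05, 0, 0, 0.2, 0, 0, 0, 0.05, 0, 0, 0.2, 0, 0, 0, 0.05]' | python3 nudge.py
```

```text
clock: 27.2
eef_pos: [0.4847, -0.0349, 0.1]
tool_rot: [0.0, 1.0, -0.0, 0.0]
wrist_force: [-0.8, 0.2, -0.3]
grip_width: 0.154
grip_force: 25.0
```

```bash
echo '[0, 0, 0.1, 0, 0, 0, 0.05, 0, 0, 0.2, 0, 0, 0, 0.05, 0, 0, 0.2, 0, 0, 0, 0.05]' | python3 nudge.py
```

```text
clock: 27.5
eef_pos: [0.485, -0.0349, 0.0995]
tool_rot: [0.0, 1.0, -0.0, 0.0]
wrist_force: [-1.4, 0.3, 6.9]
grip_width: 0.152
grip_force: 25.0
```

Seated with about 7 N. Releasing gently and rising clear.

Converted, -0.13 m is -26, -0.09 m is -18.

```bash
echo '[0, 0, -0.06, 0, 0, 0, 0.2, 0, 0, -0.06, 0, 0, 0, 0.3, 0, 0, -0.06, 0, 0, 0, 0.5, 0, 0, -0.06, 0, 0, 0, 0.5, 0, 0, -0.06, 0, 0, 0, 0.5, 0, 0, -4, 0, 0, 0, 0.5, 0, 0, -10, 0, 0, 0, 0.6, 0, 0, -18, 0, 0, 0, 0.6, 0, 0, -26, 0, 0, 0, 0.6, 0, 0, -26, 0, 0, 0, 0.6]' | python3 nudge.py; echo '[-8, 0, 0, 0, 0, 0, 0.6, -16, 0, 0, 0, 0, 0, 0.6, -16, 0, 0, 0, 0, 0, 0.6]' | python3 nudge.py; python3 - <<'E'
from h import *
p,W=cloud("wrist");q,V=cloud("side")
Q=near(W,(.486,-.036),.045,.055,.15);
R=V[(np.hypot(V[...,0]-.486,V[...,1]+.035)<.05)&(V[...,2]>.055)&(V[...,2]<.15)]
for A in(Q,R):
    T=A[A[:,2]>A[:,2].max()-.005]; C=A[(A[:,2]<.0775)&(A[:,2]>.06)]; print(A[:,2].min(),A[:,2].max(),'spout',circ(T),'collar',circ(C))
cv2.imwrite("pics/s9.png",cv2.resize(q[100:300,260:500,::-1],None,fx=3,fy=3))
E
```

```text
clock: 28.5
eef_pos: [0.4875, -0.0347, 0.2341]
tool_rot: [0.0, 1.0, -0.0, 0.004]
wrist_force: [0.5, -0.2, 0.3]
grip_width: 0.599
grip_force: 0.0
clock: 28.8
eef_pos: [0.4, -0.0352, 0.228]
tool_rot: [0.001, 1.0, -0.0, -0.002]
wrist_force: [0.0, 0.3, -0.2]
grip_width: 0.599
grip_force: 0.0
0.07521143425638863 0.13105220956191033 spout [487.6 -35.    6.8] collar [487.  -35.7  38. ]
0.05548171868901311 0.1306789945423608 spout [487.2 -33.4   7.4] collar [485.7 -33.5  39.2]
```

View pics/s9.png

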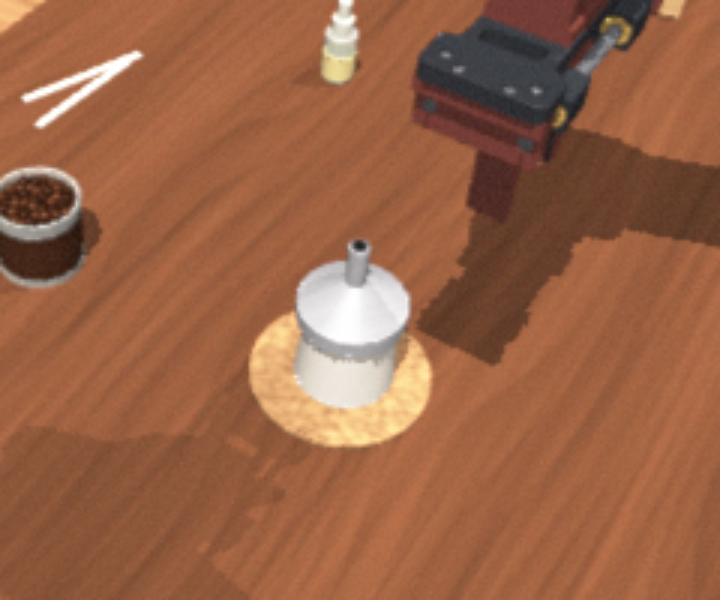

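The stack stands level in the middle of the mat: funnel collar around crop (353,330), spout tip at (358,245), top at about 130 mm. The jar and dropper are where they were, and the gripper is clear.

```bash
python3 -c "
from bench import ctrl
print(ctrl.hand_in())"
```

```text
the job is handed in; nothing more can be done
None
```

I nested the three cups in order in the middle of the cork mat, capped them with the funnel (level, spout up), and handed the job in at about 29 s; no verdict was returned.

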